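Open the left-hand gas valve a quarter turn and lock it

TASK

Two pull-to-unlock gas valves stand on the bench, and one has a left-hand spindle, marked by notches cut all round the flange of its knob. Open that valve by a quarter turn, which for a left-hand spindle means turning clockwise as you face the knob: pull the knob out to unlock it, turn it until its pointer meets the next long engraved line, then push it back in fully home so that it locks, and let go. Leave the plain-flanged valve as it is and do not disturb the loose fittings and spanner nearby.

Things in the scene. Friction and masses are not known exactly. Their poses are not given: they have to be found in the camera images.
- lh_knob (a point): centre of the left-hand valve's knob grip (flange rim cut by six wide notches); on the turning axis, 33 mm out from the face when in; moves with the knob. Black fluted grip, 36 mm diameter, 12 to 44 mm out from the face; flange under it 60 mm across, 4 to 12 mm out. z: turning axis, out of the face (30 deg from vertical, leaning to the robot); x: along the pointer (flange nose, white line on top)
- lh_face (a point): fixed pull-to-unlock valve: 110x100 mm foot plate, aluminium head with a square 86x86 mm face sloping 30 deg, facing the robot and up; brass fittings on the flanks (140 mm wide overall). This is the left-hand one (notched knob flange). Point: centre of its sloping face, 102 mm above the worktop; axes: z up, -x the way the valve faces.
- lh_pull (a joint): pull-out of the notched (left-hand) knob along its axis, m: 0 pushed fully in (locked), 0.014 fully out. About 3 N of friction; it stays where it is left, no spring
- lh_turn (a joint): turn of the notched (left-hand) knob, rad: about 0 at the start (pointer up the slope), grows CLOCKWISE facing the knob; stops at +-1.66. Pushed in, a tooth locks it (5 deg play); pulled out over 6 mm it turns freely (0.05 N m friction) and stays. It goes back in only with the pointer at a long engraved line: -1.571, 0 or +1.571; a few degrees off is drawn in
- rh_knob (a point): centre of the right-hand valve's knob grip (plain round flange), leave alone; on the turning axis, 33 mm out from the face when in; moves with the knob. Black fluted grip, 36 mm diameter, 12 to 44 mm out from the face; flange under it 60 mm across, 4 to 12 mm out. z: turning axis, out of the face (30 deg from vertical, leaning to the robot); x: along the pointer (flange nose, white line on top)
- rh_face (a point): fixed pull-to-unlock valve: 110x100 mm foot plate, aluminium head with a square 86x86 mm face sloping 30 deg, facing the robot and up; brass fittings on the flanks (140 mm wide overall). This is the plain right-hand one, to be left alone. Point and axes as for lh_face.
- rh_pull (a joint): pull-out of the plain (right-hand) knob along its axis, m: 0 pushed fully in (locked), 0.014 fully out. About 3 N of friction; it stays where it is left, no spring
- rh_turn (a joint): turn of the plain (right-hand) knob, rad: about 0 at the start (pointer up the slope), grows CLOCKWISE facing the knob; stops at +-1.66. Pushed in, a tooth locks it (5 deg play); pulled out over 6 mm it turns freely (0.05 N m friction) and stays. It goes back in only with the pointer at a long engraved line: -1.571, 0 or +1.571; a few degrees off is drawn in
- union_mid (a point): bystander: loose brass union fitting, 22x39x19 mm, lying between the valves; centre
- tee_mid (a point): bystander: loose steel tee fitting, 29x36x14 mm, behind or between the valves; centre
- spanner_mid (a point): bystander: loose small spanner, 18x112x5 mm, lying flat in front of the valves; centre
There are look-alikes about, which are no part of the job. What is shaped like the part that bears rh_knob but red is not meant.

How it is judged:
On the way, in this order (a step that is already met when the one before it is completed fails the run):
1. the notched knob is pulled out and unlocked before it is turned (value of joint lh_pull above 0.008 m and value of joint lh_turn between -0.3 and 0.3 rad), for 0.05 s.
2. while out it is turned clockwise to about a quarter turn (value of joint lh_turn above 1.25 rad and value of joint lh_pull above 0.004 m), for 0.05 s.
At the end, for the whole second after the job is handed in: The notched knob is pushed in to within 2 mm and rests 1.42 to 1.72 rad clockwise of the pointer-up position (a quarter turn is 1.57); the plain knob is in to within 2 mm and within 0.15 rad of pointer-up (value of joint each of lh_pull, rh_pull below 0.002 m and value of joint lh_turn between 1.42 and 1.72 rad and velocity of joint lh_turn between -0.05 and 0.05 rad/s and value of joint rh_turn between -0.15 and 0.15 rad); the robot touches nothing.
It fails at once if the plain-flanged knob is pulled out more than 4 mm or turned more than 0.2 rad (value of joint rh_pull above 0.004 m or value of joint rh_turn above 0.2 rad or value of joint rh_turn below -0.2 rad).
It fails at once if the loose union, tee or spanner is shifted by more than 20 mm (distance of any of union_mid, tee_mid, spanner_mid from where it was at the start of the episode above 0.02 m).
It also fails if it takes over 38 s, if anything falls off the work surface, if the arm or the gripper's body presses on something with over 40 N, if the wrist force passes 120 N, or if a joint passes its speed limit or range.

ROBOT

A 6-joint arm with a two-finger parallel gripper is mounted at the origin on a cart in front of the work surface, level with it; the furniture and walls round the work are solid. World frame = base frame: x ahead of the robot, y to its left, z up, the work surface at z = 0. Lengths are in m, angles in rad, forces in N, time in s.
With the tool pointing down it reaches from about 0.2 to 0.875 m from the base axis. Payload 3.4 kg.
Tool frame: the origin (TCP) lies between the finger pads; the fingertips stand 25 mm ahead of it and the grasp point (between the pads) lies 6 mm ahead of it (r.nose_length is the z of the fingertips in the tool frame, in m); z points along the fingers, y is the line along which they close (so a half turn about z gives the same grasp; the last joint's range is limited). The gripper opens to 94 mm and grips with 3 to 60 N. Pads are 16 mm wide; open, the fingers measure 119 mm over their backs; the gripper's body (75 mm by 177 mm) begins 78 mm behind the grasp point.
Start: joints at [-1.39, 0.276, 1.505, -0, 1.361, -0.121], TCP at [0.171, -0.549, 0.204] pointing down, gripper open.
Joint ranges: [-2.89, 2.89], [-0.75, 2.08], [0.22, 2.7], [-1.18, 4.32], [0.11, 2.71], [-2.7, 2.7]. Speed limits (rad/s): [2.57, 2.57, 3.14, 3.14, 3.14, 3.14].

INTERFACE

Orientations are given as a unit quaternion [w, x, y, z].
In Python, from plant import r, gripper_to, inverse_kinematics, vision, models, telemetry gives the robot as it stands. Calls block until the motion is done:
- r.move_to(position, orientation): joint-space move of the TCP to a pose.
- r.move_l(position, rot=None, vel=0.15, guard=None): straight line of the TCP; rot=None keeps the orientation; vel is the mean speed in m/s. With guard (N) it stops when the force on the tool has changed by that much, and returns True; else False.
- r.movej(angles): joint-space move.
- gripper_to(opening, f_grip=None): finger opening in m; f_grip is the grip in N (None keeps the last); returns when the fingers have stopped.
- r.hold(seconds).
- inverse_kinematics(position, orientation): joint angles nearest the present ones, or None.
- vision.snapshot(name): name is "side" or "top" or "wrist"; returns the picture (420x560x3 uint8, red, green, blue); there is no depth.
- vision.get_calibration(name): a dict with "fx", "fy", "cx", "cy" (pixels), "D" ([k1, k2, p1, p2, k3] as OpenCV has them; the pictures are not rectified), "position" and "orientation" of the camera in the world. Camera axes: x right, y down, z forward; pixel columns grow to the right and rows downward; lengths in m; the calibration is good to about 2 mm. A picture is of the moment at which its call begins: read the wrist's pose just before it. get_calibration takes no time and is no camera call; for the wrist camera it gives the pose at the moment of the call.
A pose or a line that the arm cannot do raises r.PlanningError and nothing moves.
- r.sign_off(): hands the job in; it is judged then, once.
Trained networks look in the newest picture that a camera, given by its name, has taken for a name from the list of things; names that differ only in an ending like _2 or _b are one class to them, and where a whole thing is asked for, a point or a joint stands for the part that bears it (a point fixed in the world has none). Each returns a list of dicts, best first, with "score" (0 to 1); they miss things now and then, are a little off and sometimes report something else, mostly with a low value. They report only what shows in the picture. A call takes as long as a camera call. They do not tell look-alikes from the thing itself.
- models.boxes_of(thing, camera): "at" ([x, y, z] in m, in world coordinates, good to about 4 mm: the middle of the surface that is visible of it).
- models.regions_of(thing, camera): "pixels" (420x560 bool, what is visible of it).
- models.mark_of(thing, camera): "at" ([x, y, z] in m, in world coordinates, good to about 4 mm: a listed point, or the origin of a listed thing).
Readings, each from a call of its own:
- telemetry.current_t(): time.
- telemetry.current_joints(): joint angles.
- telemetry.current_dq(): joint speeds.
- telemetry.current_joint_efforts(): joint torques, N m.
- telemetry.current_ee_pos(): TCP position.
- telemetry.current_tool_rot(): TCP orientation.
- telemetry.current_wrist_force(): force on the tool from outside, world axes, zero at the start.
- telemetry.current_torque(): the same for the moment, N m.
- telemetry.current_opening(): finger opening in m.
- telemetry.current_finger_force(): force on a finger pad.
Only numpy, scipy, OpenCV 4.12 (cv2) and the standard library are available. Lean on these libraries where they do the work, as an engineer would, in place of code of your own. Each camera call takes 0.05 s, during which the arm holds its last target. There are 200 camera calls.

## Working session

There is one attempt and no reset: what is moved stays moved. The work goes in short steps, each a Python script; the robot and the scene stay as the last script left them, time stands still between calls to the robot, and variables do not carry over. Pictures are saved under pics/ and viewed, at most 13 in all, crops included, and the job is handed in when it is done.

```bash
mkdir -p pics; ls; python3 - <<'E'
from plant import r, vision, models, telemetry
import cv2, numpy as np
ims=[]
for c in ("top","side"):
    im=vision.snapshot(c); cv2.imwrite(f"pics/{c}0.png",im[...,::-1])
    k=vision.get_calibration(c); print(c,{a:np.round(b,3).tolist() for a,b in k.items()})
    for t in ("lh_knob","rh_knob","lh_face","rh_face","union_mid","tee_mid","spanner_mid"):
        print(t,[(np.round(d["at"],3).tolist(),round(d["score"],2)) for d in models.mark_of(t,c)])
print(telemetry.current_t())
E
```

```text
pics
top {'fx': 402.348, 'fy': 402.348, 'cx': 281.177, 'cy': 212.501, 'D': [-0.01, 0.0, 0.0, 0.0, 0.0], 'position': [0.479, -0.017, 0.926], 'orientation': [0.052, -0.695, 0.715, -0.048]}
lh_knob [([0.602, 0.146, 0.13], 0.96)]
rh_knob [([0.556, -0.142, 0.13], 0.94), ([0.75, -0.144, 0.132], 0.85)]
lh_face [([0.624, 0.149, 0.103], 0.59)]
rh_face [([0.573, -0.136, 0.097], 0.88), ([0.768, -0.134, 0.1], 0.77)]
union_mid [([0.59, 0.006, 0.004], 0.67)]
tee_mid [([0.734, 0.008, 0.008], 0.65)]
spanner_mid [([0.438, 0.078, 0.001], 0.48)]
side {'fx': 426.851, 'fy': 426.851, 'cx': 282.37, 'cy': 202.18, 'D': [-0.001, 0.0, 0.0, 0.0, 0.0], 'position': [0.217, 0.67, 0.573], 'orientation': [0.132, -0.223, 0.845, -0.468]}
lh_knob [([0.604, 0.141, 0.131], 0.68)]
rh_knob [([0.754, -0.143, 0.129], 0.96), ([0.559, -0.147, 0.131], 0.59)]
lh_face [([0.617, 0.151, 0.097], 0.7)]
rh_face [([0.766, -0.136, 0.102], 0.95), ([0.575, -0.136, 0.101], 0.79)]
union_mid [([0.586, 0.006, 0.015], 0.64)]
tee_mid [([0.586, 0.005, 0.011], 0.5)]
spanner_mid [([0.442, 0.074, 0.0], 0.77)]
0.8
```

View pics/top0.png

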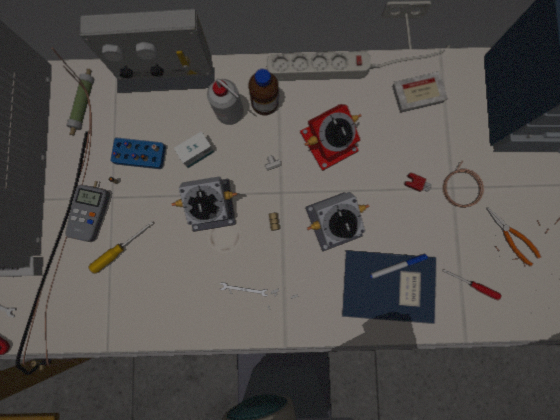

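View pics/side0.png

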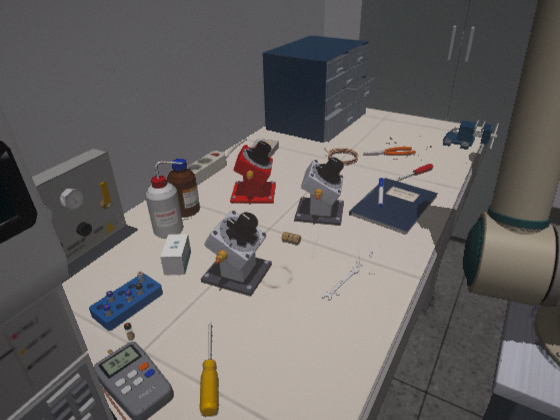

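Candidates: the left valve (205,205) has a notched-looking flange, the grey valve at (343,222) is plain, and the red one at (338,132) is a plain look-alike. The left valve fits the description. I'll move the wrist camera above it to confirm and to measure the yaw.

```bash
cat > h.py <<'E'
from plant import r, gripper_to, inverse_kinematics, vision, models, telemetry
import cv2, numpy as np
from scipy.spatial.transform import Rotation as R
def axes(yaw):  # valve frame: x up the slope(pointer), z out of face
    return R.from_euler('z',yaw)*R.from_euler('y',-30,degrees=True)
def tool(yaw,phi): # tool z=-n ; phi: clockwise turn of the tool about the knob (facing it); phi=0: tool x = slope-up
    q=(axes(yaw)*R.from_euler('x',np.pi)*R.from_euler('z',phi)).as_quat()
    return np.r_[q[3],q[:3]]
def pix(c,P,k=None):
    k=k or vision.get_calibration(c); o=k["orientation"]
    Rm=R.from_quat([o[1],o[2],o[3],o[0]]).inv()
    p,_=cv2.projectPoints(Rm.apply(np.atleast_2d(P)-k["position"]),np.zeros(3),np.zeros(3),np.array([[k["fx"],0,k["cx"]],[0,k["fy"],k["cy"]],[0,0,1]]),np.array(k["D"],float))
    return p[:,0]
E
python3 - <<'E'
from h import *
K=np.array([.603,.144,.130])
yaw=0.1
n=axes(yaw).apply([0,0,1])
for ph in np.arange(-180,181,30):
    o=[inverse_kinematics(K+n*d,tool(yaw,np.radians(ph))) for d in (0.0,.16)]
    print(ph,[None if q is None else np.round(q,2).tolist() for q in o])
E
python3 - <<'E'
import cv2
im=cv2.imread('pics/top0.png')
cv2.imwrite('pics/topc.png',cv2.resize(im[165:260,160:390],None,fx=3.4,fy=3.4,interpolation=cv2.INTER_CUBIC))
E
```

```text
-180 [[0.13, 0.17, 2.0, -0.04, 0.45, -1.51], [0.14, -0.09, 1.89, -0.03, 0.81, -1.52]]
-150 [[0.13, 0.17, 2.0, -0.04, 0.45, -0.98], [0.14, -0.09, 1.89, -0.03, 0.81, -0.99]]
-120 [[0.13, 0.17, 2.0, -0.04, 0.45, -0.46], [0.14, -0.09, 1.89, -0.03, 0.81, -0.47]]
-90 [[0.13, 0.17, 2.0, -0.04, 0.45, 0.06], [0.14, -0.09, 1.89, -0.03, 0.81, 0.05]]
-60 [[0.13, 0.17, 2.0, -0.04, 0.45, 0.59], [0.14, -0.09, 1.89, -0.03, 0.81, 0.58]]
-30 [[0.13, 0.17, 2.0, -0.04, 0.45, 1.11], [0.14, -0.09, 1.89, -0.03, 0.81, 1.1]]
0 [[0.13, 0.17, 2.0, -0.04, 0.45, 1.63], [0.14, -0.09, 1.89, -0.03, 0.81, 1.62]]
30 [[0.13, 0.17, 2.0, -0.04, 0.45, 2.16], [0.14, -0.09, 1.89, -0.03, 0.81, 2.15]]
60 [[0.13, 0.17, 2.0, -0.04, 0.45, 2.68], [0.14, -0.09, 1.89, -0.03, 0.81, 2.67]]
90 [None, None]
120 [[0.13, 0.17, 2.0, -0.04, 0.45, -2.56], [0.14, -0.09, 1.89, -0.03, 0.81, -2.56]]
150 [[0.13, 0.17, 2.0, -0.04, 0.45, -2.03], [0.14, -0.09, 1.89, -0.03, 0.81, -2.04]]
180 [[0.13, 0.17, 2.0, -0.04, 0.45, -1.51], [0.14, -0.09, 1.89, -0.03, 0.81, -1.52]]
```

View pics/topc.png

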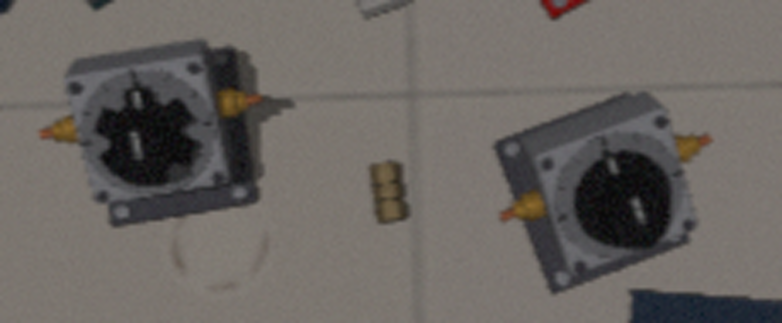

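```bash
python3 - <<'E'
from h import *
from scipy.optimize import least_squares
# fitting tips in valve frame: (dx,±.07,z)
T=np.array([[160+40/3.4,165+133/3.4],[160+260/3.4,165+99/3.4]])
k=vision.get_calibration("top")
f=lambda p:(pix("top",[[p[0]-s*.07*np.sin(p[2]),p[1]+s*.07*np.cos(p[2]),p[3]] for s in(1,-1)],k)-T).ravel()
s=least_squares(f,[.63,.15,.1,.07]);print(s.x,s.cost)
yaw=float(s.x[2]); K=np.array([.603,.144,.130]); n=axes(yaw).apply([0,0,1])
p=telemetry.current_ee_pos(); r.move_l([p[0],p[1],.36],vel=.4)
r.move_to(K+n*.17,tool(yaw,np.radians(-135)))
k=vision.get_calibration("wrist"); im=vision.snapshot("wrist"); cv2.imwrite("pics/w1.png",im[...,::-1])
print({a:np.round(b,3).tolist() for a,b in k.items()})
for t in ("lh_knob","lh_face"): print(t,[(np.round(d["at"],4).tolist(),round(d["score"],2)) for d in models.mark_of(t,"wrist")])
print(pix("wrist",[K,K-n*.033],k),telemetry.current_t())
E
```

```text
[0.63246809 0.15043936 0.12716643 0.07773756] 7.472090494253424e-26
{'fx': 333.651, 'fy': 333.651, 'cx': 280.09, 'cy': 206.843, 'D': [-0.06, 0.0, 0.0, 0.0, 0.0], 'position': [0.379, 0.167, 0.409], 'orientation': [0.193, 0.85, 0.391, 0.297]}
lh_knob [([0.6013, 0.1453, 0.1314], 0.63)]
lh_face [([0.6209, 0.1491, 0.1025], 0.72)]
[[279.77184481 189.46336656]
 [279.80726936 183.7984452 ]] 4.1917
```

View pics/w1.png

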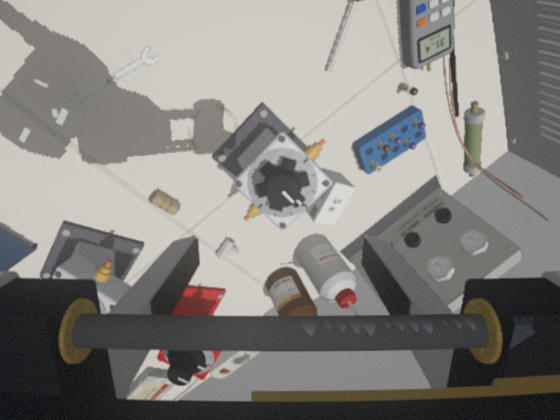

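The knob is at about (285,188) and its notches are clear. I'll overlay the model on an enlarged crop to check the centre and yaw.

```bash
python3 - <<'E'
from h import *
yaw=.127; K=np.array([.6025,.1452,.1306]); A=axes(yaw)
im=cv2.imread("pics/w1.png"); k=vision.get_calibration("wrist")
S=5.;x0,y0=210,120
big=cv2.resize(im[y0:y0+120,x0:x0+150],None,fx=S,fy=S,interpolation=cv2.INTER_CUBIC)
P=lambda L:((pix("wrist",K+A.apply(np.array(L)),k)-[x0,y0]+.5)*S).astype(np.int32)[:,None]
a=np.linspace(0,2*np.pi,60); c=lambda rr,z:[[rr*np.cos(t),rr*np.sin(t),z-.033] for t in a]
cv2.polylines(big,[P([[.043*i,.043*j,-.033] for i,j in((1,1),(1,-1),(-1,-1),(-1,1))])],True,(0,255,0),1)
cv2.polylines(big,[P(c(.018,.044))],True,(0,255,255),1)
cv2.polylines(big,[P(c(.030,.012))],True,(255,0,255),1)
cv2.imwrite("pics/w1o.png",big)
E
```

```text
(no output)
```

View pics/w1o.png

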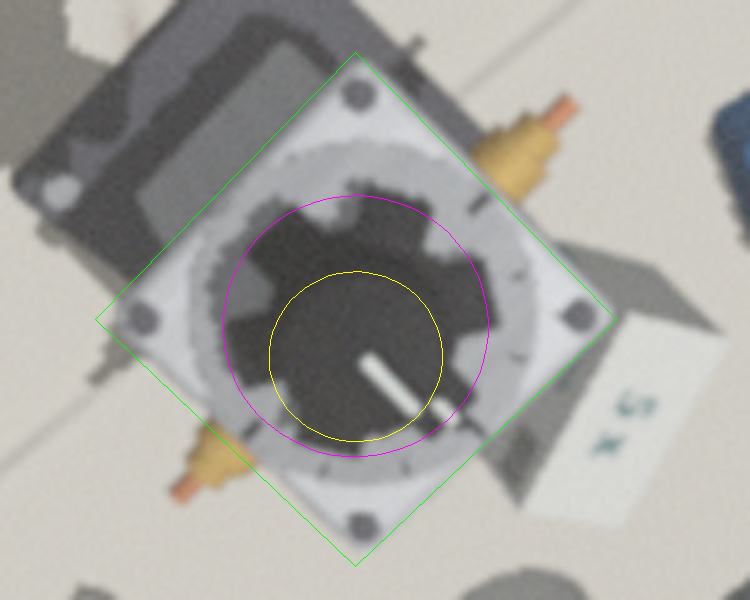

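The overlay fits, with the true centre about 1.5 mm to the camera's right. I'll apply that shift, then grasp and pull.

```bash
python3 - <<'E'
from h import *
yaw=.127; o=vision.get_calibration("wrist")["orientation"]
cx=R.from_quat([o[1],o[2],o[3],o[0]]).apply([1,0,0])
K=np.array([.6025,.1452,.1306])+.0013*cx; n=axes(yaw).apply([0,0,1]); q=tool(yaw,np.radians(-135))
print(K); np.save("K.npy",K)
F=telemetry.current_wrist_force
r.move_l(K+n*.06,q,vel=.15); gripper_to(.06); f0=np.array(F())
hit=r.move_l(K+n*.010,vel=.06,guard=12); print(hit,F()-f0)
gripper_to(.02,30); print(telemetry.current_opening(),telemetry.current_finger_force(),F()-f0,telemetry.current_torque())
r.move_l(K+n*.0225,vel=.03); r.hold(.2)
print(F()-f0,np.dot(F()-f0,n),telemetry.current_opening(),telemetry.current_ee_pos()-K,telemetry.current_t())
im=vision.snapshot("side"); cv2.imwrite("pics/s1.png",cv2.resize(im[180:300,170:330],None,fx=4,fy=4)[...,::-1])
for c in("side",): print([(np.round((d["at"]-K)@n,4),round(d["score"],2)) for d in models.mark_of("lh_knob",c)])
E
```

```text
[0.60317412 0.14621211 0.13105957]
False [-1.32869857 -0.97355713 -0.54839195]
0.01990574895043645 0.0 [-1.35127129 -0.02211558 -0.00592152] [0.0063312  0.08240199 0.06031937]
[-0.13791868 -0.7802818  -0.3074522 ] -0.1484426396709594 0.019797470306987603 [-0.01124378 -0.00146824  0.01930415] 8.2917
[(np.float64(0.0038), 0.81)]
```

View pics/s1.png

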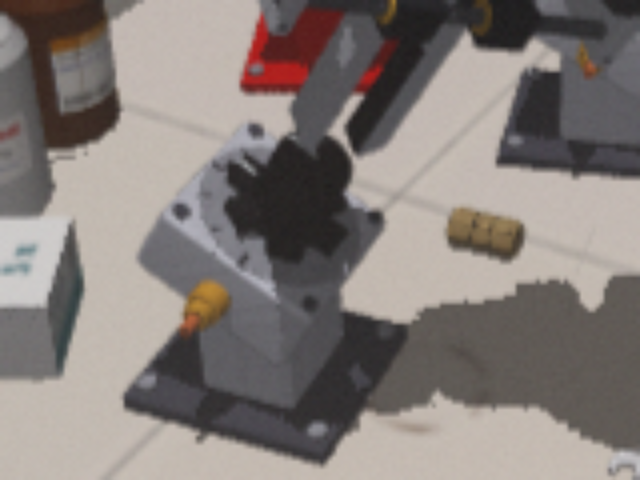

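```bash
python3 - <<'E'
from h import *
K=np.load("K.npy"); n=axes(.127).apply([0,0,1])
P=[K-n*.033,K,K+n*.011,telemetry.current_ee_pos(),telemetry.current_ee_pos()-n*.025]
print((pix("side",P)-[170,180])*4)
q=telemetry.current_tool_rot(); Rt=R.from_quat([q[1],q[2],q[3],q[0]]); print(Rt.as_matrix().round(3),n,r.nose_length)
print(telemetry.current_joints())
E
```

```text
[[277.7458732  211.75162416]
 [305.47948994 168.91760562]
 [315.05095119 154.13475578]
 [325.32410188 138.75996982]
 [303.41185927 172.59299603]]
[[-0.697  0.518  0.496]
 [ 0.624  0.779  0.063]
 [-0.353  0.353 -0.866]] [-0.49597317 -0.06332944  0.8660254 ] 0.025
[ 1.25147107e-01  1.30412205e-01  1.98947188e+00  1.97909539e-03
  4.98437522e-01 -7.88741527e-01]
```

```bash
python3 - <<'E'
from h import *
im=vision.snapshot("wrist"); print(telemetry.current_opening(),telemetry.current_t())
t=vision.snapshot("top")[150:250,140:280]
cv2.imwrite("pics/w2.png",np.vstack([im[:,:,::-1][60:360],cv2.resize(t,(420,300))[...,::-1].repeat(1,1) if 0 else cv2.copyMakeBorder(cv2.resize(t,(420,300)),0,0,0,140,cv2.BORDER_CONSTANT)[...,::-1]]))
E
```

```text
0.019885370656700083 8.4417
```

View pics/w2.png

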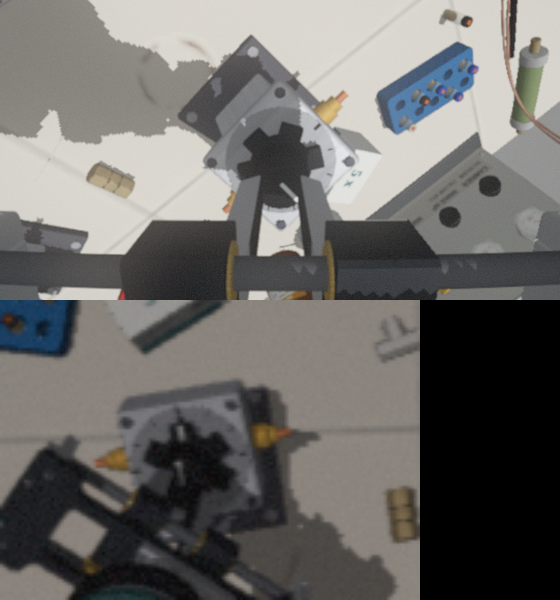

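```bash
python3 - <<'E'
from h import *
K=np.load("K.npy"); n=axes(.127).apply([0,0,1])
q=telemetry.current_tool_rot(); Rt=R.from_quat([q[1],q[2],q[3],q[0]]); p=np.array(telemetry.current_ee_pos())
L=[[0,s*h,z] for h in(.047,.01) for z in(-.02,0,.025,.04) for s in(1,-1)]
for l,a,b in zip(L,pix("wrist",p+Rt.apply(L)),pix("top",p+Rt.apply(L))): print(l,a.round(),((b-[140,150])*3).round())
print("K,facecentre,griptop",pix("wrist",[K,K-n*.033,K+n*.011]).round()-[0,60],((pix("top",[K,K-n*.033,K+n*.011])-[140,150])*3).round())
k=vision.get_calibration("wrist");o=k["orientation"]
print(Rt.inv().apply(k["position"]-p), (Rt.inv()*R.from_quat([o[1],o[2],o[3],o[0]])).as_matrix().round(3))
E
```

```text
[0, 0.047, -0.02] [369. 264.] [111. 160.]
[0, -0.047, -0.02] [190. 264.] [237. 240.]
[0, 0.047, 0] [360. 249.] [117. 149.]
[0, -0.047, 0] [199. 249.] [240. 228.]
[0, 0.047, 0.025] [351. 235.] [123. 137.]
[0, -0.047, 0.025] [207. 235.] [242. 213.]
[0, 0.047, 0.04] [347. 228.] [126. 129.]
[0, -0.047, 0.04] [212. 228.] [244. 204.]
[0, 0.01, -0.02] [298. 264.] [162. 192.]
[0, -0.01, -0.02] [260. 264.] [189. 209.]
[0, 0.01, 0] [296. 249.] [166. 181.]
[0, -0.01, 0] [262. 249.] [192. 197.]
[0, 0.01, 0.025] [295. 235.] [171. 167.]
[0, -0.01, 0.025] [264. 235.] [196. 183.]
[0, 0.01, 0.04] [294. 228.] [174. 159.]
[0, -0.01, 0.04] [265. 228.] [198. 175.]
K,facecentre,griptop [[279. 177.]
 [279. 162.]
 [279. 183.]] [[183. 177.]
 [188. 159.]
 [181. 183.]]
[ 0.07236986  0.00052617 -0.18102491] [[-0.    -0.968 -0.25 ]
 [ 1.    -0.    -0.   ]
 [ 0.    -0.25   0.968]]
```

```bash
python3 - <<'E'
from h import *
K=np.load("K.npy"); n=axes(.127).apply([0,0,1])
q=telemetry.current_tool_rot(); Rt=R.from_quat([q[1],q[2],q[3],q[0]]); p=np.array(telemetry.current_ee_pos())
L=[[0,s*.01,z] for z in(0,.025) for s in(1,-1)]
print((pix("side",p+Rt.apply(L))-[170,180])*4)
gripper_to(0.0,30); print(telemetry.current_opening(),telemetry.current_finger_force())
im=vision.snapshot("side"); cv2.imwrite("pics/s2.png",cv2.resize(im[190:260,200:290],None,fx=8,fy=8,interpolation=cv2.INTER_CUBIC)[...,::-1])
for t in("lh_knob","lh_face"): print([(np.round((d["at"]-K)@n,4),d["at"],round(d["score"],2)) for d in models.mark_of(t,"side")])
E
```

```text
[[305.58698504 137.37979585]
 [344.74326039 139.85855319]
 [283.92843352 171.47852676]
 [322.60370971 173.44888068]]
0.0006445404312928037 0.0
[(np.float64(0.0018), [0.6038, 0.1444, 0.1334], 0.65)]
[(np.float64(-0.0382), [0.6193, 0.1516, 0.0966], 0.58)]
```

View pics/s2.png

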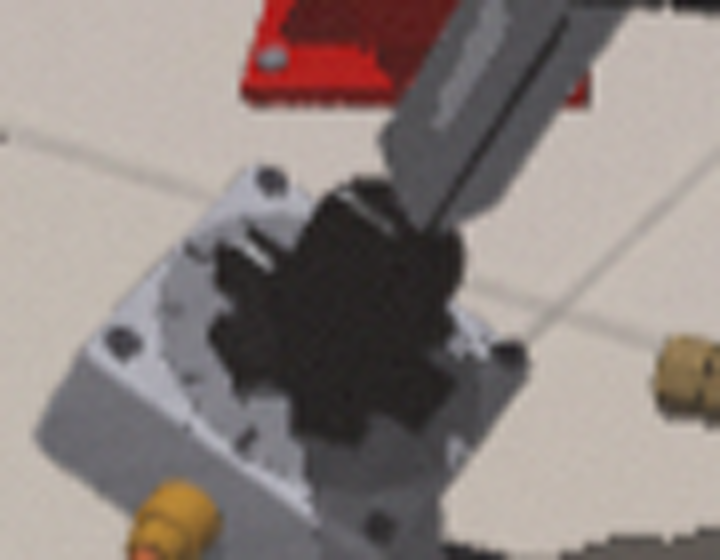

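The fingers closed on air. The view shows the tips still above the grip, roughly 20 mm higher along the axis than I assumed. I'll feel for the flange with a guarded descent to get the true depth.

```bash
python3 - <<'E'
from h import *
K=np.load("K.npy"); n=axes(.127).apply([0,0,1]); q=tool(.127,np.radians(-135))
F=lambda:np.array(telemetry.current_wrist_force())
r.move_l(K+n*.04,q,vel=.15); gripper_to(.048); print(telemetry.current_opening())
r.move_l(K+n*.012,vel=.08,guard=8)
hit=r.move_l(K-n*.016,vel=.03,guard=6); d=(telemetry.current_ee_pos()-K)@n
print(hit,d,F(),telemetry.current_t())
E
```

```text
0.04805760803454216
False -0.015894551630954237 [ 0.59722135 -0.1661561   0.65042424] 11.8583
```

```bash
python3 - <<'E'
from h import *
F=lambda:np.array(telemetry.current_wrist_force())
gripper_to(.025,20); print(telemetry.current_opening(),telemetry.current_finger_force(),F(),telemetry.current_torque())
t=vision.snapshot("top")[150:250,140:280];s=vision.snapshot("side")[190:260,200:290];w=vision.snapshot("wrist")[130:330,180:380]
z=lambda a,w,h:cv2.resize(a,(w,h),interpolation=cv2.INTER_CUBIC)
cv2.imwrite("pics/m3.png",np.hstack([z(s,386,300),z(w,300,300)])[...,::-1])
print(telemetry.current_t())
E
```

```text
0.03585359501026434 20.000992119312286 [-1.5779321  -1.45607344  1.03262745] [-0.10259352  0.14487554 -0.05297014]
12.3583
```

View pics/m3.png

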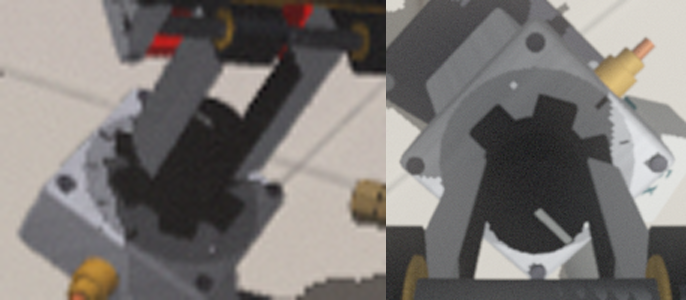

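Gripped: the opening is 35.9 mm, matching the 36 mm grip. The picture shows both fingers around the knob. Now the pull.

```bash
python3 - <<'E'
from h import *
n=axes(.127).apply([0,0,1]); K=np.load("K.npy")
F=lambda:np.array(telemetry.current_wrist_force())
gripper_to(.025,40); p=np.array(telemetry.current_ee_pos())
for d in (.004,.008,.012):
    hit=r.move_l(p+n*d,vel=.03,guard=30); print(d,hit,F()@n,F().round(1),((telemetry.current_ee_pos()-p)@n).round(4))
vision.snapshot("side")
print([(np.round((x["at"]-K)@n,4),round(x["score"],2)) for x in models.mark_of("lh_knob","side")],telemetry.current_opening(),telemetry.current_joints(),telemetry.current_t())
E
```

```text
0.004 False 0.23832541752626207 [-0.  -1.2  0.2] 0.004
0.008 False 0.24572139573857024 [-0.5 -0.8 -0. ] 0.0082
0.012 False 0.7837970328863564 [-0.  -1.6  0.8] 0.0123
[(np.float64(0.0138), 0.9)] 0.03528526743110567 [ 0.12508289  0.17645036  1.99954358  0.00203338  0.44184613 -0.78901397] 13.5333
```

The side-camera mark shows the knob about 11 mm further out. Now I'll turn it clockwise with joint 6.

```bash
python3 - <<'E'
from h import *
K=np.load("K.npy"); n=axes(.127).apply([0,0,1])
j=np.array(telemetry.current_joints())
for a in (.3,.8,1.2,1.571):
    q=j.copy(); q[5]+=a; r.movej(q)
    print(a,np.array(telemetry.current_wrist_force()).round(1),(np.array(telemetry.current_torque())@n).round(3),round(telemetry.current_opening(),4))
im=vision.snapshot("wrist"); t=vision.snapshot("top")
print([(np.round((x["at"]-K)@n,4),round(x["score"],2)) for x in models.mark_of("lh_knob","top")])
cv2.imwrite("pics/m4.png",np.hstack([cv2.resize(im[130:330,180:380],(400,400),interpolation=cv2.INTER_CUBIC),cv2.resize(t[175:235,170:230],(400,400),interpolation=cv2.INTER_CUBIC)])[...,::-1]);print(telemetry.current_t())
E
```

```text
0.3 [-0.1 -1.4 -0.6] -0.044 0.0355
0.8 [ 0.7 -2.7 -0.2] -0.021 0.0353
1.2 [-0.4 -3.4 -0.8] 0.03 0.0353
1.571 [-2.  -3.1  0.6] 0.015 0.0355
[]
15.5333
```

View pics/m4.png

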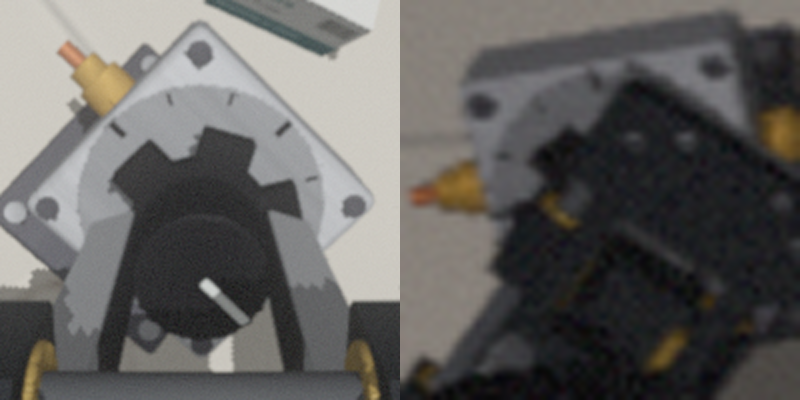

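The pointer kept its position in the gripper's view, so the knob turned the full quarter turn with it. Next: push home, let go and retreat.

```bash
python3 - <<'E'
from h import *
K=np.load("K.npy"); n=axes(.127).apply([0,0,1])
F=lambda:np.array(telemetry.current_wrist_force())
p=np.array(telemetry.current_ee_pos())
for d in(.008,.0115,.016):
    hit=r.move_l(p-n*d,vel=.03,guard=25); print(d,hit,F().round(1),(F()@n).round(1),((telemetry.current_ee_pos()-p)@n).round(4))
    if hit: break
r.hold(.2); gripper_to(.06); e=np.array(telemetry.current_ee_pos())
r.move_l(e+n*.13,vel=.15)
im=vision.snapshot("wrist"); print([(np.round((x["at"]-K)@n,4),round(x["score"],2)) for x in models.mark_of("lh_knob","wrist")])
s=vision.snapshot("side"); print([(np.round((x["at"]-K)@n,4),round(x["score"],2)) for x in models.mark_of("lh_knob","side")])
cv2.imwrite("pics/m5.png",np.hstack([cv2.resize(im[110:270,200:360],(400,400),interpolation=cv2.INTER_CUBIC),cv2.resize(s[190:290,190:290],(400,400),interpolation=cv2.INTER_CUBIC)])[...,::-1]);print(telemetry.current_t())
E
```

```text
0.008 False [ 1.2 -1.2 -2.8] -3.0 -0.0087
0.0115 False [ 1.2 -1.9 -3.8] -3.7 -0.0119
0.016 True [-4.5 -1.5  7.3] 8.6 -0.013
[(np.float64(0.0014), 0.61)]
[(np.float64(0.0013), 0.8)]
18.425
```

View pics/m5.png

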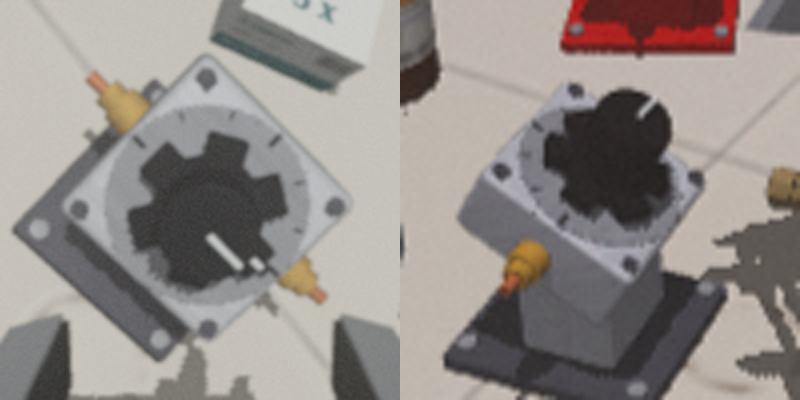

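The knob's pointer sits at the clockwise long line, towards the right-hand fitting. The knob mark is back at its starting level, and the push ended on a hard stop 13.0 mm in after a 12.3 mm pull. The gripper is clear.

```bash
python3 -c "
from plant import r
print(r.sign_off())"
```

```text
the job is handed in; nothing more can be done
None
```

I pulled out the notched left-hand valve's knob, turned it clockwise a quarter turn, pushed it home against its stop and released it, then handed the job in at about 18 s of the 38 s allowed; the judging result was not shown.

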